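# Tidy the parts drawers with the fingertips

## Task

Three small parts drawers on the electronics bench have been left half open. With the fingertips, push the two drawers that have parts in them (one holds knobs, the other small cartons) fully shut, and push the empty one, from inside its front, all the way open to its stop, ready for the knobs still lying on the bench. Only push, without ramming the drawers: pick nothing up, keep the parts in their drawers, and leave the knobs, screwdriver and multimeter on the bench where they are.

Things in the scene. Friction and masses are not known exactly. Their poses are not given: they have to be found in the camera images.
- unit_knob: Red single-drawer parts unit, screwed to the bench, whose white drawer holds two loose black control knobs. Shell 160 (x) x 110 (y) x 80 high; origin at the centre of its underside, on the bench; its -x side is the open front, roughly facing the robot, and the drawer slides out along its own -x. The three units stand side by side, in any order, each with its own yaw.
- knob_drawer (a joint): How far that drawer is open, m: 0 = shut, front flush with the shell's open end, at the stop; 0.10 = fully open, at the stop. Slides with about 1.5 N of friction, stays where left. Behind the front panel is an open tray: 94 wide and 142 long inside, floor 10 above the bench, side walls up to 54; the part still inside the unit is covered by the shell.
- knob_drawer_front (a point): Point on that moving drawer: middle of the top edge of its front panel, on the outer face, 71 above the bench; +x points from the front into the unit. The panel is 100 wide, 5 thick, from 6 to 71 above the bench; a 40 wide finger lip sticks out 10 from its outer face, 13 to 19 above the bench.
- unit_box: Red single-drawer parts unit, screwed to the bench, whose white drawer holds two small loose cardboard cartons. Shell 160 (x) x 110 (y) x 80 high; origin at the centre of its underside, on the bench; its -x side is the open front, roughly facing the robot, and the drawer slides out along its own -x. The three units stand side by side, in any order, each with its own yaw.
- box_drawer (a joint): How far that drawer is open, m: 0 = shut, front flush with the shell's open end, at the stop; 0.10 = fully open, at the stop. Slides with about 1.5 N of friction, stays where left. Behind the front panel is an open tray: 94 wide and 142 long inside, floor 10 above the bench, side walls up to 54; the part still inside the unit is covered by the shell.
- box_drawer_front (a point): Point on that moving drawer: middle of the top edge of its front panel, on the outer face, 71 above the bench; +x points from the front into the unit. The panel is 100 wide, 5 thick, from 6 to 71 above the bench; a 40 wide finger lip sticks out 10 from its outer face, 13 to 19 above the bench.
- unit_empty: Red single-drawer parts unit, screwed to the bench, whose white drawer is empty. Shell 160 (x) x 110 (y) x 80 high; origin at the centre of its underside, on the bench; its -x side is the open front, roughly facing the robot, and the drawer slides out along its own -x. The three units stand side by side, in any order, each with its own yaw.
- empty_drawer (a joint): How far that drawer is open, m: 0 = shut, front flush with the shell's open end, at the stop; 0.10 = fully open, at the stop. Slides with about 1.5 N of friction, stays where left. Behind the front panel is an open tray: 94 wide and 142 long inside, floor 10 above the bench, side walls up to 54; the part still inside the unit is covered by the shell.
- empty_drawer_front (a point): Point on that moving drawer: middle of the top edge of its front panel, on the outer face, 71 above the bench; +x points from the front into the unit. The panel is 100 wide, 5 thick, from 6 to 71 above the bench; a 40 wide finger lip sticks out 10 from its outer face, 13 to 19 above the bench.
- stock_knob0: Loose black knob, 26 diameter at the skirt, 18 high, standing on the floor of the knob drawer; origin at the centre of its underside.
- stock_knob1: Loose black knob, 26 diameter at the skirt, 18 high, standing on the floor of the knob drawer; origin at the centre of its underside.
- carton0: Loose cardboard carton, 28 x 36 x 28 high, lying on the floor of the box drawer; origin at the centre of its underside.
- carton1: Loose cardboard carton, 28 x 36 x 28 high, lying on the floor of the box drawer; origin at the centre of its underside.
- bench_knob0: Bystander: loose black knob, 26 diameter, 18 high, standing on the bench between robot and units; origin at the centre of its underside. To be left alone.
- bench_knob1: Bystander: loose black knob, 26 diameter, 18 high, standing on the bench between robot and units; origin at the centre of its underside. To be left alone.
- screwdriver: Bystander: screwdriver lying on the bench towards the left, 200 long (along its own x), handle 26 thick; origin at mid-length, on the bench. To be left alone.
- meter: Bystander: yellow multimeter lying on its back on the bench at the right, 190 x 90 x 50 high, origin at the centre of its underside. To be left alone.
Not all that is in view belongs to the job. Leave any blue or yellow look-alike of the carton0 alone.

How it is judged:
By the outcome, as a careful person would: the job done as asked, in the order asked, and still so for the second after the job is handed in, with the robot touching nothing.
It also fails if it takes over 72 s, if anything falls off the work surface, if the arm or the gripper's body presses on something with over 40 N, if the wrist force passes 120 N, or if a joint passes its speed limit or range.

## Robot

A 6-joint arm with a two-finger parallel gripper is mounted at the origin on the work surface. World frame = base frame: x ahead of the robot, y to its left, z up, the work surface at z = 0. Lengths are in m, angles in rad, forces in N, time in s.
With the tool pointing down it reaches from about 0.275 to 0.725 m from the base axis. Payload 15.9 kg.
Tool frame: the origin (TCP) lies at the very end of the fingers, on their centre line; the grasp point (between the pads) lies 19 mm behind it; z points along the fingers, y is the line along which they close (so a half turn about z gives the same grasp; the last joint's range is limited). The gripper opens to 85 mm and grips with 20 to 120 N. Pads are 22 mm wide; open, the fingers measure 114 mm over their backs; the gripper's body (76 mm by 85 mm) begins 54 mm behind the grasp point. The pads swing forward as they close: fully open they stand 13 mm farther back than shut.
Start: joints at [1.223, 0.213, -0.034, 1.323, 0, 1.571], TCP at [0.17, 0.47, 0.231] pointing down, gripper open.
Joint ranges: [-2.98, 2.98], [-0.74, 1.72], [-1.14, 1.35], [-2.1, 2.04], [-1.57, 1.44], [-3.14, 3.14]. Speed limits (rad/s): [1.89, 1.89, 2.39, 2.57, 3.14, 3.14].

## Interface

Orientations are given as a unit quaternion [x, y, z, w].
In Python, from workcell import manip gives the robot as it stands.
- The arm moves only by the shell command python3 -m jog 'ROWS'. ROWS is JSON, a list that holds one entry, the list of rows, each a list of 7 numbers: the shift along the tool's x, y, z normalised to -1 to 1, where 1 is 0.025 m, then the turn, a rotation vector about the tool's x, y, z normalised to -1 to 1, where 1 is 0.08 rad, then the closure, from -1 (fully open) to 1 (shut). A call has 1 to 12 rows; each row shifts and turns the commanded pose from where the row before left it, along the tool's axes as they then stand; what a row does not reach is not made up. A row lasts 1/12 s, in which the tool goes at most 41.7 mm and 7.16 degrees, less where a joint would pass 70% of its speed; a pose out of reach is approached as far as the arm can. A call with a number of a shift or a turn outside -1 to 1 is refused whole. A call with a gripper value outside its range is refused whole. The fingers move at their own pace and stop on an object; the grip force is fixed at half the most. Time passes only in rows, so rows that do not move let the fingers close. It gives the time, the measured TCP pose, the force, the opening and the grip force at its end, in the units of the state.
- manip.read_state(): the state, without advancing time (a new reading comes with each control period).
- manip.read_camera(name): name is "scene" or "top"; returns a dict with "pixels" (420x560x3 uint8, red, green, blue), "K" (3x3 intrinsics, pixels), "T" (4x4, takes a point from camera to world coordinates). Camera axes: x right, y up, looking along -z (the intrinsics and any distortion apply to the point x, -y, -z); pixel columns grow to the right and rows downward; lengths in m; the calibration is good to about 2 mm. A picture is of the moment at which its call begins. There is no depth.
- manip.finish_job(): hands the job in; it is judged then, once.
The state is a dict: "clock": time; "qpos": joint angles; "joint_vel": joint speeds; "tau": joint torques, N m; "eef_pos": TCP position; "eef_rot": TCP orientation; "force": force on the tool from outside, world axes, zero at the start; "torque": the same for the moment, N m; "grip_width": finger opening in m; "grasp_force": force on a finger pad.
Only numpy, scipy, OpenCV 4.12 (cv2) and the standard library are available. Lean on these libraries where they do the work, as an engineer would, in place of code of your own. Each camera call takes 0.05 s, during which the arm holds its last target. There are 200 camera calls.

## Working session

There is one attempt and no reset: what is moved stays moved. The work goes in short steps, Python scripts to look and compute and a shell command to move; the robot and the scene stay as the last step left them, time stands still between calls to the robot, and variables do not carry over. Pictures are saved under pics/ and viewed, at most 10 in all, crops included, and the job is handed in when it is done.

```bash
mkdir -p pics
python3 - <<'E'
from workcell import manip
import cv2,numpy as np
for n in("scene","top"):
    c=manip.read_camera(n); cv2.imwrite(f"pics/{n}0.png",cv2.resize(c["pixels"][:,:,::-1],(800,600),interpolation=cv2.INTER_CUBIC))
    print(n,{k:(np.round(v,4).tolist()) for k,v in c.items() if k!="pixels"})
s=manip.read_state();print(s)
E
```

```text
scene {'K': [[381.6843, 0.0, 283.2012], [0.0, 381.6843, 204.8382], [0.0, 0.0, 1.0]], 'T': [[0.1734, -0.6485, 0.7412, 1.2149], [0.9848, 0.1097, -0.1345, -0.2074], [0.0059, 0.7533, 0.6577, 0.7316], [0.0, 0.0, 0.0, 1.0]]}
top {'K': [[464.8933, 0.0, 291.8705], [0.0, 464.8933, 210.677], [0.0, 0.0, 1.0]], 'T': [[0.0295, 0.9866, -0.1603, 0.3498], [-0.9995, 0.0279, -0.0121, -0.0712], [-0.0075, 0.1605, 0.987, 1.1126], [0.0, 0.0, 0.0, 1.0]]}
{'clock': 0.1, 'qpos': array([ 1.22303810e+00,  2.13282053e-01, -3.49831522e-02,  1.32349615e+00,
       -1.78625703e-05,  1.57079102e+00]), 'joint_vel': array([ 0.00103624, -0.00203682,  0.00209445,  0.00043059,  0.00184871,
       -0.0022764 ]), 'tau': array([-1.72714004e-03, -6.87244463e+01,  4.87809420e+01,  1.21861330e-02,
       -2.65328872e-04, -5.28561813e-06]), 'eef_pos': array([0.17029799, 0.46978387, 0.23088332]), 'eef_rot': array([ 1.73001619e-01,  9.84921422e-01, -4.76784616e-04, -7.46818892e-05]), 'force': array([-0.40514825, -0.27763516, -0.45755896]), 'torque': array([-0.02095713, -0.02234161, -0.04971029]), 'grasp_force': 0.0, 'grip_width': 0.0854623807772264}
```

View pics/scene0.png

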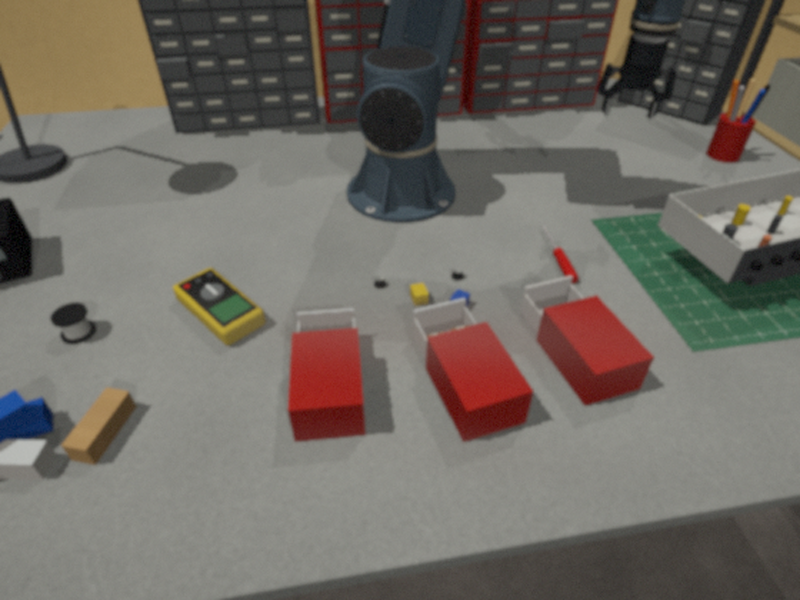

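View pics/top0.png

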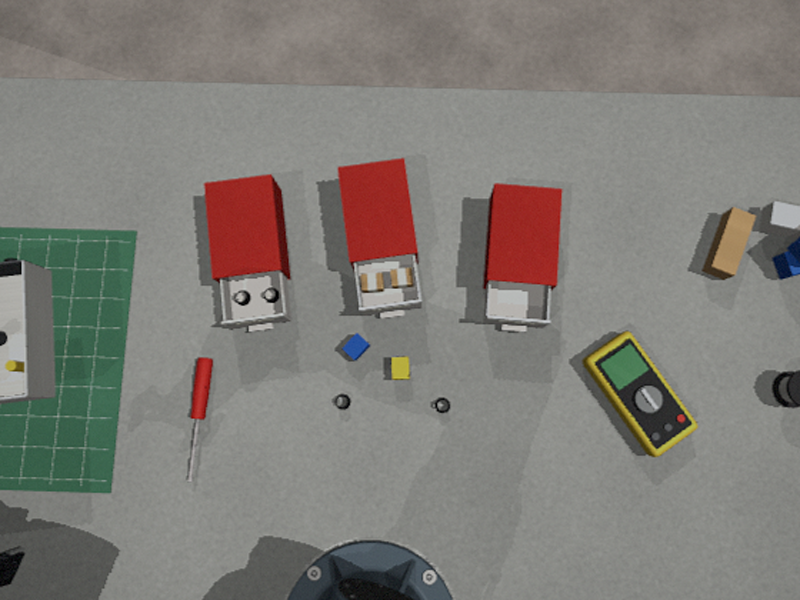

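The top view shows three red units. The left one (drawer at px 252,300) holds two black knobs, the middle one (387,283) two tan cartons, and the right one (518,302) is empty. In front of them are blue (355,347) and yellow (400,368) look-alike blocks, bench knobs at (343,401) and (441,405), the screwdriver at (200,390), and the meter at (640,395).

Candidates for the drawer to open: left (252,300), middle (387,283), right (518,302). By its contents, it is the right one. I'll check that in a crop.

Run:
```python
from workcell import manip
import cv2
c=manip.read_camera("top")["pixels"][:,:,::-1]
cv2.imwrite("pics/crop0.png",cv2.resize(c[115:295,140:400],(780,540),interpolation=cv2.INTER_CUBIC))
```

```text
(no output)
```

View pics/crop0.png

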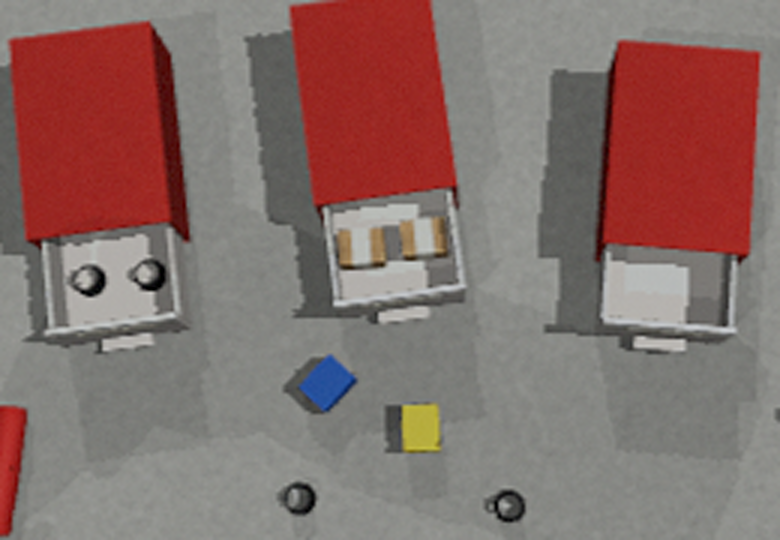

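The crop confirms it: the left drawer has two knobs, the middle one two cartons, and the right one is empty. Panel top edges in the crop: left (48,331)-(187,319), middle (333,304)-(465,288), right (602,321)-(735,331).

```bash
cat > h.py <<'E'
from workcell import manip
import numpy as np
def px(c,u,v,z):
    d=np.array([(u-c["K"][0,2])/c["K"][0,0],-(v-c["K"][1,2])/c["K"][1,1],-1]);d=c["T"][:3,:3]@d;o=c["T"][:3,3]
    return o+d*(z-o[2])/d[2]
E
python3 - <<'E'
from h import *
c=manip.read_camera("top")
f=lambda p,z:px(c,140+p[0]/3-.33,115+p[1]/3-.33,z)
U={'knob':[(28,242),(168,222),(152,23),(11,40),(48,331),(187,319)],'box':[(318,207),(456,187),(431,-3),(290,6),(333,304),(465,288)],'empty':[(601,246),(748,257),(759,52),(619,41),(602,321),(735,331)]}
for n,P in U.items():
    a=[f(p,.08)[:2] for p in P[:4]]; b=[f(p,.071)[:2] for p in P[4:]]
    L=np.linalg.norm
    fm=(a[0]+a[1])/2;bm=(a[2]+a[3])/2;d=bm-fm;w=a[0]-a[1];wb=b[0]-b[1]
    yaw=np.arctan2(d[1],d[0]);m=(b[0]+b[1])/2;u=np.array([np.cos(yaw),np.sin(yaw)])
    print(n,'w',L(w),'len',L(d),'pw',L(wb),'yaws',yaw,np.arctan2(-w[0],w[1]),np.arctan2(-wb[0],wb[1]),'front',m,'shellfront',fm,'open',(fm-m)@u)
for n,p,z in[('blue',(327,383),.03),('yel',(421,428),.03),('k0',(299,497),.018),('k1',(509,505),.018)]: print(n,f(p,z))
E
```

```text
knob w 0.10659022442833103 len 0.15965168769385657 pw 0.10514591323398818 yaws 0.1511390829402057 0.17323676421925566 0.11548634379514292 front [0.48342168 0.19664415] shellfront [0.55271946 0.21394729] open 0.07111303479904553
box w 0.10570781682193944 len 0.15700958601982049 pw 0.10050569189658126 yaws 0.1692078733537827 0.17524523784897023 0.15047110177828707 front [ 0.51158445 -0.01503287] shellfront [ 0.58588875 -0.00368506] open 0.07515410415378322
empty w 0.11060149097428613 len 0.16148368996242934 pw 0.10007603203493018 yaws -0.0647360071480197 -0.04814718453970816 -0.04743321032922679 front [ 0.49449067 -0.21855906] shellfront [ 0.54992679 -0.22149197] open 0.05550973033551928
blue [0.44785898 0.04077111 0.03      ]
yel [ 0.41508553 -0.03355431  0.03      ]
k0 [0.35964866 0.05983048 0.018     ]
k1 [ 0.35831035 -0.10335074  0.018     ]
```

```bash
cat >> h.py <<'E'
from scipy.spatial.transform import Rotation as Ro
def go(p,yaw):
    "tool-frame shift (row units) after the present pose, and turn units, to reach p with tool -x along yaw"
    s=manip.read_state();R=Ro.from_quat(s["eef_rot"]);G=Ro.from_matrix(np.array([[-np.cos(yaw),np.sin(yaw),0],[-np.sin(yaw),-np.cos(yaw),0],[0,0,1]]).dot(np.diag([1,-1,-1])))
    print("pos",s["eef_pos"].round(4),"F",s["force"].round(1),"q",s["qpos"].round(2),"t",s["clock"],"| shift",(R.inv().apply(np.array(p)-s["eef_pos"])/.025).round(2),"turn",((R.inv()*G).as_rotvec()/.08).round(2))
def along(f,yaw,d,z,side=0): return [f[0]+d*np.cos(yaw)-side*np.sin(yaw),f[1]+d*np.sin(yaw)+side*np.cos(yaw),z]
K=((.4834,.1966),.15);B=((.5116,-.0150),.165);E=((.4945,-.2186),-.053)
E
python3 -m jog '[[[0,0,0,0,0,-1,1],[0,0,0,0,0,-1,1],[0,0,0,0,0,-1,1],[0,0,0,0,0,-1,1],[0,0,0,0,0,-1,1],[0,0,0,0,0,-1,1],[0,0,0,0,0,-0.2,1],[0,0,0,0,0,0,1],[0,0,0,0,0,0,1]]]'
python3 -c "
from h import *
go(along(*K,-.045,.15),K[1])"
```

```text
clock: 0.95
eef_pos: [0.1704, 0.47, 0.2312]
eef_rot: [-0.073, 0.997, -0.0, -0.0]
force: [-0.6, 0.2, -0.3]
grip_width: 0.0002
grasp_force: 0.0
pos [0.1704 0.47   0.2312] F [-0.6  0.2 -0.3] q [ 1.22  0.21 -0.03  1.32 -0.    1.08] t 0.95 | shift [ -9.   -12.65   3.25] turn [-0.   -0.   -0.05]
```

```bash
python3 -m jog '[[[-0.7,-1,0.27,0,0,0,1],[-0.7,-1,0.27,0,0,0,1],[-0.7,-1,0.27,0,0,0,1],[-0.7,-1,0.27,0,0,0,1],[-0.7,-1,0.27,0,0,0,1],[-0.7,-1,0.27,0,0,0,1],[-0.7,-1,0.27,0,0,0,1],[-0.7,-1,0.27,0,0,0,1],[-0.7,-1,0.27,0,0,0,1],[-0.7,-1,0.27,0,0,0,1],[-0.7,-1,0.27,0,0,0,1],[-0.7,-1,0.27,0,0,0,1]]]'
python3 -c "
from h import *
go(along(*K,-.045,.042),K[1])"
```

```text
clock: 1.95
eef_pos: [0.4233, 0.203, 0.1501]
eef_rot: [-0.073, 0.997, 0.0, 0.0]
force: [0.4, 1.5, -0.3]
grip_width: 0.0003
grasp_force: 0.0
pos [0.4233 0.203  0.1501] F [ 0.4  1.5 -0.3] q [ 0.45  0.18 -0.28  1.11  0.    0.3 ] t 1.95 | shift [-0.54 -0.61  4.32] turn [ 0.    0.   -0.05]
```

```bash
python3 -m jog '[[[-0.2,-0.3,0.8,0,0,0,1],[-0.2,-0.3,0.8,0,0,0,1],[0,0,0.8,0,0,0,1],[0,0,0.8,0,0,0,1],[0,0,0.7,0,0,0,1],[0,0,0.4,0,0,0,1],[-0.3,0,0,0,0,0,1],[-0.3,0,0,0,0,0,1],[-0.3,0,0,0,0,0,1],[-0.2,0,0,0,0,0,1],[-0.2,0,0,0,0,0,1],[0,0,0,0,0,0,1]]]'
python3 -c "
from h import *
go(along(*K,.06,.042),K[1])"
```

```text
clock: 2.95
eef_pos: [0.4681, 0.1961, 0.0433]
eef_rot: [-0.074, 0.997, 0.0, 0.001]
force: [-1.1, -0.4, 0.5]
grip_width: 0.0002
grasp_force: 0.0
pos [0.4681 0.1961 0.0433] F [-1.1 -0.4  0.5] q [ 0.4   0.34 -0.36  0.87 -0.    0.25] t 2.95 | shift [-3.01 -0.06  0.06] turn [ 0.    0.02 -0.03]
```

Close to contact. I'll push gently, about 36 mm/s.

```bash
python3 -m jog '[[[-0.15,0,0,0,0,0,1],[-0.15,0,0,0,0,0,1],[-0.15,0,0,0,0,0,1],[-0.15,0,0,0,0,0,1],[-0.15,0,0,0,0,0,1],[-0.15,0,0,0,0,0,1],[-0.15,0,0,0,0,0,1],[-0.15,0,0,0,0,0,1],[-0.15,0,0,0,0,0,1],[-0.15,0,0,0,0,0,1],[-0.15,0,0,0,0,0,1],[-0.15,0,0,0,0,0,1]]]'
python3 -c "
from h import *
go(along(*K,.06,.042),K[1])"
```

```text
clock: 3.95
eef_pos: [0.5115, 0.2025, 0.0427]
eef_rot: [-0.074, 0.997, -0.0, -0.0]
force: [-2.7, 1.3, 0.2]
grip_width: -0.0003
grasp_force: 0.8
pos [0.5115 0.2025 0.0427] F [-2.7  1.3  0.2] q [ 0.38  0.42 -0.24  0.91  0.    0.23] t 3.95 | shift [-1.25 -0.06  0.03] turn [-0.   -0.   -0.02]
```

```bash
python3 -m jog '[[[-0.15,0,0,0,0,0,1],[-0.15,0,0,0,0,0,1],[-0.15,0,0,0,0,0,1],[-0.15,0,0,0,0,0,1],[-0.15,0,0,0,0,0,1],[-0.1,0,0,0,0,0,1],[-0.05,0,0,0,0,0,1],[-0.05,0,0,0,0,0,1],[-0.05,0,0,0,0,0,1]]]'
python3 -c "
from h import *
go(along(*K,.06,.042),K[1])"
```

```text
clock: 4.7
eef_pos: [0.5359, 0.2061, 0.0428]
eef_rot: [-0.074, 0.997, -0.0, -0.0]
force: [-1.4, 0.3, 0.1]
grip_width: -0.0
grasp_force: 0.8
pos [0.5359 0.2061 0.0428] F [-1.4  0.3  0.1] q [ 0.37  0.47 -0.17  0.94  0.    0.22] t 4.7 | shift [-0.27 -0.06  0.03] turn [-0.   -0.   -0.02]
```

Next, creep forward to feel the stop.

```bash
python3 -m jog '[[[-0.06,0,0,0,0,0,1],[-0.06,0,0,0,0,0,1],[-0.06,0,0,0,0,0,1],[-0.06,0,0,0,0,0,1]]]'; python3 -m jog '[[[-0.04,0,0,0,0,0,1],[-0.04,0,0,0,0,0,1],[0,0,0,0,0,0,1]]]'
python3 -c "
from h import *
go(along(*K,.06,.042),K[1])"
```

```text
clock: 5.03
eef_pos: [0.5419, 0.2071, 0.0428]
eef_rot: [-0.074, 0.997, 0.0, -0.0]
force: [-1.3, 1.0, 0.4]
grip_width: -0.0
grasp_force: 0.8
clock: 5.28
eef_pos: [0.5432, 0.2072, 0.0427]
eef_rot: [-0.074, 0.997, -0.0, -0.001]
force: [-6.6, -0.3, 4.0]
grip_width: -0.0002
grasp_force: 3.4
pos [0.5432 0.2072 0.0427] F [-6.6 -0.3  4. ] q [ 0.36  0.48 -0.15  0.95  0.    0.22] t 5.2833 | shift [ 0.03 -0.06  0.03] turn [ 0.   -0.02 -0.02]
```

```bash
python3 -m jog '[[[-0.04,0,0,0,0,0,1],[-0.02,0,0,0,0,0,1],[0,0,0,0,0,0,1]]]'; python3 -m jog '[[[0.1,0,0,0,0,0,1],[0.2,0,0,0,0,0,1],[0.4,0,0,0,0,0,1],[0.4,0,0,0,0,0,1],[0.4,0,-0.5,0,0,0,1],[0,0,-1,0,0,0,1],[0,0,-1,0,0,0,1],[0,0,-1,0,0,0,1],[0,0,-0.6,0,0,0,1]]]'
python3 -c "
from h import *
go(along(*B,-.04,.14),B[1])"
```

```text
clock: 5.53
eef_pos: [0.5432, 0.2072, 0.0426]
eef_rot: [-0.074, 0.997, -0.0, -0.002]
force: [-17.3, -0.7, 11.9]
grip_width: -0.0
grasp_force: 8.7
clock: 6.28
eef_pos: [0.5089, 0.2022, 0.1481]
eef_rot: [-0.074, 0.997, 0.0, 0.002]
force: [0.1, 0.1, 0.1]
grip_width: -0.0002
grasp_force: 0.0
pos [0.5089 0.2022 0.1481] F [0.1 0.1 0.1] q [ 0.38  0.34 -0.08  1.15 -0.    0.23] t 6.2833 | shift [ 2.78 -8.63  0.31] turn [ 0.01  0.04 -0.21]
```

```bash
python3 -m jog '[[[0.28,-0.9,0,0,0,0,1],[0.28,-0.9,0,0,0,0,1],[0.28,-0.9,0,0,0,0,1],[0.28,-0.9,0,0,0,0,1],[0.28,-0.9,0,0,0,0,1],[0.28,-0.9,0,0,0,0,1],[0.28,-0.9,0,0,0,0,1],[0.28,-0.9,0,0,0,0,1],[0.28,-0.9,0,0,0,0,1],[0.2,-0.5,0,0,0,0,1],[0,0,0,0,0,-0.2,1],[0,0,0,0,0,0,1]]]'
python3 -c "
from h import *
go(along(*B,-.035,.042),B[1])"
```

```text
clock: 7.28
eef_pos: [0.4727, -0.021, 0.1455]
eef_rot: [-0.082, 0.997, -0.0, 0.0]
force: [0.5, -0.3, 1.5]
grip_width: 0.0001
grasp_force: 0.0
pos [ 0.4727 -0.021   0.1455] F [ 0.5 -0.3  1.5] q [-0.04  0.19 -0.28  1.1  -0.   -0.21] t 7.2833 | shift [-0.17 -0.02  4.14] turn [-0.    0.01 -0.01]
```

```bash
python3 -m jog '[[[0,0,0.8,0,0,0,1],[0,0,0.8,0,0,0,1],[0,0,0.8,0,0,0,1],[0,0,0.8,0,0,0,1],[0,0,0.6,0,0,0,1],[0,0,0.3,0,0,0,1],[-0.2,0,0,0,0,0,1],[-0.2,0,0,0,0,0,1],[-0.2,0,0,0,0,0,1],[-0.15,0,0,0,0,0,1],[-0.15,0,0,0,0,0,1],[-0.15,0,0,0,0,0,1]]]'
python3 -m jog '[[[-0.15,0,0,0,0,0,1],[-0.15,0,0,0,0,0,1],[-0.15,0,0,0,0,0,1],[-0.15,0,0,0,0,0,1],[-0.15,0,0,0,0,0,1],[-0.15,0,0,0,0,0,1],[-0.15,0,0,0,0,0,1],[-0.15,0,0,0,0,0,1],[-0.15,0,0,0,0,0,1],[-0.15,0,0,0,0,0,1],[-0.15,0,0,0,0,0,1],[-0.15,0,0,0,0,0,1]]]'
python3 -c "
from h import *
go(along(*B,.064,.042),B[1])"
```

```text
clock: 8.28
eef_pos: [0.4993, -0.0163, 0.0433]
eef_rot: [-0.082, 0.997, -0.0, 0.0]
force: [-0.5, 0.0, 1.2]
grip_width: -0.0001
grasp_force: 0.8
clock: 9.28
eef_pos: [0.5433, -0.009, 0.0428]
eef_rot: [-0.082, 0.997, 0.0, -0.0]
force: [-1.6, 0.8, -0.1]
grip_width: -0.0002
grasp_force: 0.8
pos [ 0.5433 -0.009   0.0428] F [-1.6  0.8 -0.1] q [-0.02  0.41 -0.26  0.9   0.   -0.18] t 9.2833 | shift [-1.27 -0.03  0.03] turn [ 0.   -0.   -0.01]
```

```bash
python3 -m jog '[[[-0.15,0,0,0,0,0,1],[-0.15,0,0,0,0,0,1],[-0.15,0,0,0,0,0,1],[-0.15,0,0,0,0,0,1],[-0.15,0,0,0,0,0,1],[-0.1,0,0,0,0,0,1],[-0.06,0,0,0,0,0,1],[-0.05,0,0,0,0,0,1],[-0.05,0,0,0,0,0,1],[-0.05,0,0,0,0,0,1],[-0.05,0,0,0,0,0,1]]]'
python3 -m jog '[[[-0.05,0,0,0,0,0,1],[-0.05,0,0,0,0,0,1],[0,0,0,0,0,0,1]]]'
python3 -c "
from h import *
go(along(*B,.064,.042),B[1])"
```

```text
clock: 10.2
eef_pos: [0.5704, -0.0045, 0.0428]
eef_rot: [-0.082, 0.997, 0.0, -0.0]
force: [-1.3, 0.6, -0.9]
grip_width: 0.0001
grasp_force: 0.8
clock: 10.45
eef_pos: [0.5731, -0.0041, 0.0428]
eef_rot: [-0.082, 0.997, -0.0, 0.0]
force: [-0.6, -0.1, 0.1]
grip_width: 0.0003
grasp_force: 0.1
pos [ 0.5731 -0.0041  0.0428] F [-0.6 -0.1  0.1] q [-0.01  0.46 -0.17  0.93 -0.   -0.17] t 10.45 | shift [-0.06 -0.03  0.03] turn [-0.    0.   -0.01]
```

```bash
python3 -m jog '[[[-0.05,0,0,0,0,0,1],[-0.05,0,0,0,0,0,1]]]'; python3 -m jog '[[[-0.05,0,0,0,0,0,1],[0,0,0,0,0,0,1]]]'
```

```text
clock: 10.62
eef_pos: [0.5753, -0.0037, 0.0429]
eef_rot: [-0.082, 0.997, -0.0, -0.0]
force: [-1.1, -0.6, 0.6]
grip_width: 0.0002
grasp_force: 0.8
clock: 10.78
eef_pos: [0.5755, -0.0037, 0.0427]
eef_rot: [-0.082, 0.997, -0.0, -0.001]
force: [-9.9, -1.1, 6.8]
grip_width: 0.0002
grasp_force: 5.0
```

```bash
python3 -m jog '[[[-0.04,0,0,0,0,0,1],[0,0,0,0,0,0,1]]]'; python3 -m jog '[[[0.1,0,0,0,0,0,1],[0.2,0,0,0,0,0,1],[0.4,0,0,0,0,0,1],[0.4,0,-0.2,0,0,0,1],[0.4,0,-0.5,0,0,0,1],[0,0,-1,0,0,0,1],[0,0,-1,0,0,0,1],[0,0,-1,0,0,0,1],[0,0,-0.6,0,0,0,1]]]'
python3 -c "
from h import *
go(along(*E,.030,.145),E[1])"
```

```text
clock: 10.95
eef_pos: [0.5755, -0.0037, 0.0426]
eef_rot: [-0.082, 0.997, -0.0, -0.002]
force: [-16.7, -2.7, 11.7]
grip_width: 0.0001
grasp_force: 8.6
clock: 11.7
eef_pos: [0.541, -0.0096, 0.1535]
eef_rot: [-0.082, 0.997, -0.0, 0.002]
force: [0.3, -0.1, 0.1]
grip_width: 0.0
grasp_force: 0.0
pos [ 0.541  -0.0096  0.1535] F [ 0.3 -0.1  0.1] q [-0.02  0.32 -0.09  1.16 -0.   -0.18] t 11.7 | shift [ 2.03 -8.2   0.34] turn [-0.    0.04  2.71]
```

```bash
python3 -m jog '[[[0.2,-0.82,0,0,0,0,1],[0.2,-0.82,0,0,0,0,1],[0.2,-0.82,0,0,0,0,1],[0.2,-0.82,0,0,0,0,1],[0.2,-0.82,0,0,0,0,1],[0.2,-0.82,0,0,0,0,1],[0.2,-0.82,0,0,0,0,1],[0.2,-0.82,0,0,0,0,1],[0.2,-0.82,0,0,0,0,1],[0.2,-0.82,0,0,0,0.9,1],[0,0,0,0,0,0.9,1],[0,0,0,0,0,0.9,1]]]'
python3 -m jog '[[[0,0,0,0,0,0,1],[0,0,0,0,0,0,1]]]'
python3 - <<'E'
from h import *
go(along(*E,.030,.036),E[1])
import cv2
c=manip.read_camera("top")["pixels"][:,:,::-1]
cv2.imwrite("pics/crop1.png",cv2.resize(c[115:295,140:400],(780,540),interpolation=cv2.INTER_CUBIC))
E
```

```text
clock: 12.7
eef_pos: [0.5242, -0.2211, 0.1507]
eef_rot: [0.029, 1.0, -0.0, 0.0]
force: [0.6, 0.6, -0.4]
grip_width: -0.0001
grasp_force: 0.0
clock: 12.87
eef_pos: [0.5245, -0.2199, 0.1507]
eef_rot: [0.025, 1.0, -0.0, 0.0]
force: [-0.1, 0.5, -0.3]
grip_width: 0.0002
grasp_force: 0.0
pos [ 0.5245 -0.2199  0.1507] F [-0.1  0.5 -0.3] q [-0.4   0.38 -0.01  1.18  0.   -0.35] t 12.8667 | shift [ 0.   -0.01  4.59] turn [-0.    0.01  0.04]
```

View pics/crop1.png

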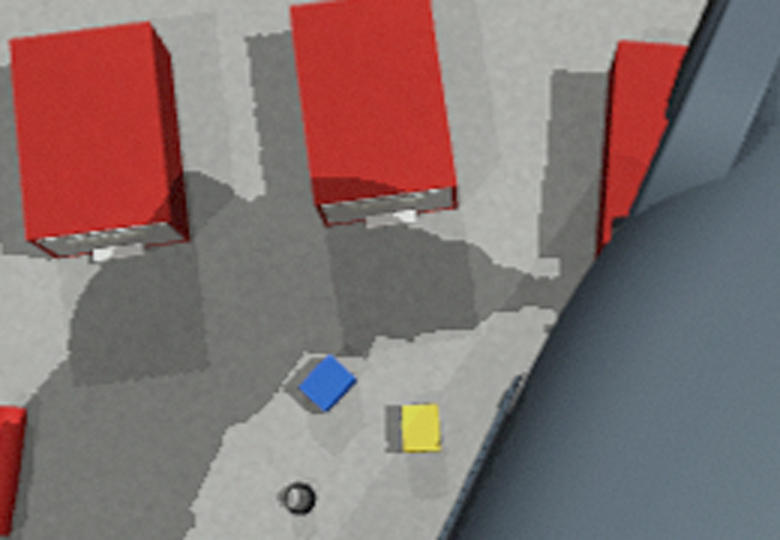

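Both loaded drawers are flush in their shells (crop 110,240 and 390,203), and the blue and yellow blocks haven't moved. Now I'll descend into the empty tray in steps, watching the force.

```bash
python3 -m jog '[[[0,0,0.6,0,0,0,1],[0,0,0.6,0,0,0,1],[0,0,0.6,0,0,0,1],[0,0,0.5,0,0,0,1],[0,0,0.3,0,0,0,1],[0,0,0.2,0,0,0,1],[0,0,0.2,0,0,0,1],[0,0,0.2,0,0,0,1]]]'
python3 -m jog '[[[0,0,0.3,0,0,0,1],[0,0,0.3,0,0,0,1],[0,0,0.3,0,0,0,1],[0,0,0.3,0,0,0,1],[0,0,0.2,0,0,0,1],[0,0,0,0,0,0,1]]]'
python3 -c "
from h import *
go(along(*E,-.0283,.036),E[1])"
```

```text
clock: 13.58
eef_pos: [0.525, -0.2199, 0.0705]
eef_rot: [0.026, 1.0, -0.0, 0.0]
force: [0.2, 0.7, -0.4]
grip_width: -0.0001
grasp_force: 0.0
clock: 14.08
eef_pos: [0.524, -0.2196, 0.034]
eef_rot: [0.026, 1.0, 0.0, -0.001]
force: [-0.4, 0.1, -0.4]
grip_width: -0.0003
grasp_force: 0.0
pos [ 0.524  -0.2196  0.034 ] F [-0.4  0.1 -0.4] q [-0.4   0.46 -0.2   0.91 -0.   -0.35] t 14.0833 | shift [ 2.31 -0.02 -0.08] turn [ 0.01 -0.02  0.02]
```

```bash
python3 -m jog '[[[0.15,0,0,0,0,0,1],[0.15,0,0,0,0,0,1],[0.15,0,0,0,0,0,1],[0.15,0,0,0,0,0,1],[0.15,0,0,0,0,0,1],[0.15,0,0,0,0,0,1],[0.15,0,0,0,0,0,1],[0.15,0,0,0,0,0,1],[0.15,0,0,0,0,0,1],[0.15,0,0,0,0,0,1],[0.15,0,0,0,0,0,1],[0.1,0,0,0,0,0,1]]]'
python3 -m jog '[[[0.1,0,0,0,0,0,1],[0.06,0,0,0,0,0,1],[0.05,0,0,0,0,0,1],[0.05,0,0,0,0,0,1],[0.05,0,0,0,0,0,1],[0.05,0,0,0,0,0,1]]]'
python3 -c "
from h import *
go(along(*E,-.0283,.036),E[1])"
```

```text
clock: 15.08
eef_pos: [0.4805, -0.2176, 0.0353]
eef_rot: [0.026, 1.0, -0.0, -0.0]
force: [1.1, 0.7, 1.1]
grip_width: -0.0001
grasp_force: 0.8
clock: 15.58
eef_pos: [0.472, -0.2171, 0.0353]
eef_rot: [0.026, 1.0, 0.0, 0.0]
force: [1.6, 1.0, 1.5]
grip_width: -0.0004
grasp_force: 0.8
pos [ 0.472  -0.2171  0.0353] F [1.6 1.  1.5] q [-0.43  0.37 -0.33  0.86  0.   -0.38] t 15.5833 | shift [ 0.23 -0.01 -0.03] turn [0.   0.   0.02]
```

```bash
python3 -m jog '[[[0.05,0,0,0,0,0,1],[0.05,0,0,0,0,0,1],[0.05,0,0,0,0,0,1],[0.05,0,0,0,0,0,1]]]';python3 -m jog '[[[0.05,0,0,0,0,0,1],[0,0,0,0,0,0,1]]]';python3 -m jog '[[[0.05,0,0,0,0,0,1],[0,0,0,0,0,0,1]]]'
```

```text
clock: 15.92
eef_pos: [0.468, -0.2169, 0.0355]
eef_rot: [0.026, 1.0, 0.0, 0.001]
force: [16.6, 1.5, -11.9]
grip_width: 0.0001
grasp_force: 8.3
clock: 16.08
eef_pos: [0.468, -0.217, 0.0356]
eef_rot: [0.026, 1.0, 0.0, 0.002]
force: [18.2, -0.1, -13.2]
grip_width: -0.0001
grasp_force: 9.2
clock: 16.25
eef_pos: [0.468, -0.217, 0.0358]
eef_rot: [0.026, 1.0, 0.0, 0.003]
force: [26.8, 1.8, -16.8]
grip_width: 0.0001
grasp_force: 13.1
```

The open stop is reached. I'll back off into the tray and lift straight up.

```bash
python3 -m jog '[[[-0.1,0,0,0,0,0,1],[-0.2,0,0,0,0,0,1],[-0.2,0,0,0,0,0,1],[-0.2,0,0,0,0,0,1],[0,0,0,0,0,0,1],[0,0,-0.3,0,0,0,1],[0,0,-0.6,0,0,0,1],[0,0,-0.9,0,0,0,1],[0,0,-0.9,0,0,0,1],[0,0,-0.9,0,0,0,1],[0,0,-0.9,0,0,0,1],[0,0,-0.9,0,0,0,1]]]'
python3 -m jog '[[[0.3,1,-0.3,0,0,0,1],[0.3,1,-0.3,0,0,0,1],[0.3,1,-0.3,0,0,0,1],[0.3,1,-0.3,0,0,0,1],[0.3,1,-0.3,0,0,0,1],[0.3,1,-0.3,0,0,0,1],[0.3,1,-0.3,0,0,0,1],[0.3,1,-0.3,0,0,0,1],[0.3,1,-0.3,0,0,0,1],[0.3,1,-0.3,0,0,0,1],[0.3,1,-0.3,0,0,0,1],[0.3,1,-0.3,0,0,0,1]]]'
python3 -m jog '[[[0.3,1,0,0,0,0,1],[0.3,1,0,0,0,0,1],[0.3,1,0,0,0,0,1],[0.3,1,0,0,0,0,1],[0.3,1,0,0,0,0,1],[0.3,1,0,0,0,0,1],[0.3,1,0,0,0,0,1],[0,1,0,0,0,0,1],[0,1,0,0,0,0,1],[0,0,0,0,0,0,1]]]'
python3 - <<'E'
from h import *
import cv2
c=manip.read_camera("top")["pixels"][:,:,::-1]
cv2.imwrite("pics/top2.png",cv2.resize(c,(800,600),interpolation=cv2.INTER_CUBIC))
E
```

```text
clock: 17.25
eef_pos: [0.4815, -0.2176, 0.1721]
eef_rot: [0.026, 1.0, -0.0, 0.0]
force: [-0.7, -0.7, 0.2]
grip_width: -0.0
grasp_force: 0.0
clock: 18.25
eef_pos: [0.4067, 0.0875, 0.2613]
eef_rot: [0.026, 1.0, -0.0, 0.0]
force: [0.9, -0.2, 0.7]
grip_width: 0.0002
grasp_force: 0.0
clock: 19.08
eef_pos: [0.3664, 0.317, 0.2603]
eef_rot: [0.025, 1.0, 0.0, -0.0]
force: [0.4, 0.2, 0.5]
grip_width: 0.0003
grasp_force: 0.0
```

View pics/top2.png

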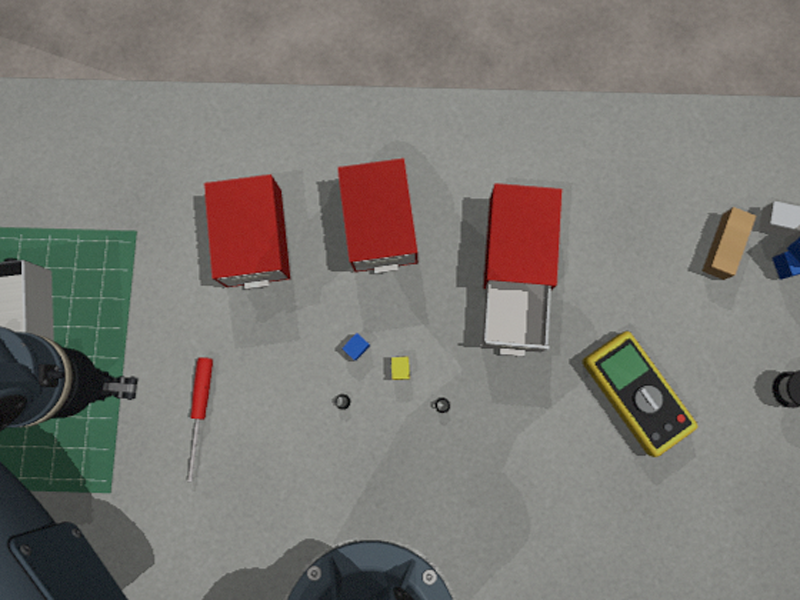

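The left and middle drawers are flush (248,280; 383,265). The right drawer is open to its stop (517,347): its front is about 98–100 mm from the shell by the TCP, and the force rose sharply there. All bystanders are at their original pixels, and the arm is clear of everything.

```bash
python3 -c "
from workcell import manip
print(manip.finish_job())"
```

```text
the job is handed in; nothing more can be done
None
```

The knob and carton drawers are pushed fully shut and the empty drawer is open to its stop; the last picture shows everything on the bench where it was, and the job was handed in at about 19 s.

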